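# Take the green caddy's lid off its hinge pins for washing

## Task

The green food-waste caddy's lid needs a wash: swing it up on its hinge until it stands upright, lift it straight up off its hinge pins, and lower it, hinge edge down, between the two wire hoops of the white lid stand. Set it down on the stand's tray before you let go and leave it standing there; leave the grey caddy's lid closed.

Things in the scene. Friction and masses are not known exactly. Their poses are not given: they have to be found in the camera images.
- green_lid: Loose green lid 106x150x8 mm, 0.16 kg, closed on the green caddy; falls shut if let go. Origin: middle of the hinge line. y along hinge, z up when closed, -x to the front edge near the robot (up when upright). On a neck at the front a black round grip bar, 18 thick, 34 long in y, axis at x=-149, z=0: pinch its flat ends from above, fingers closing along y; it turns in the grip as the lid swings.
- green_caddy: Fixed green box 97x140 mm, rim 100 high, left or right. Origin: centre of underside; x to the hinge side, away from the robot. Hinge pins (8 thick) along y at x=62.5, z=104, y=+-34 to +-60. The lid's two open U hooks (18 wide, 20 thick, at y=+-46, ends 10 past the pin line) hold while closed; upright, they come off by lifting 15 straight up. Lid lip: 6 deep inside rim.
- lid_stand: Fixed white tray 120x170 mm, rim 10 high, floor 4 above the worktop. Origin: centre of underside; y along the slot, x across. Two wire hoops, 120 long in y, 85 high, either side of x=0: gap 30 at the floor, 44 at the top. The lid goes between them, hooks down, its width along y, either face to +x; standing there its origin is 14 and its grip bar 163 above the worktop.
- grey_lid: Loose grey lid, same shape, origin and axes as the green one, closed on a fixed grey caddy of the same shape. Leave it alone.

How it is judged:
By the outcome, as a careful person would: the job done as asked, in the order asked, and still so for the second after the job is handed in, with the robot touching nothing.
It also fails if it takes over 45 s, if anything falls off the work surface, if the arm or the gripper's body presses on something with over 40 N, if the wrist force passes 120 N, or if a joint passes its speed limit or range.

## Robot

A 6-joint arm with a two-finger parallel gripper is mounted at the origin on a cart in front of the work surface, level with it; the furniture and walls round the work are solid. World frame = base frame: x ahead of the robot, y to its left, z up, the work surface at z = 0. Lengths are in m, angles in rad, forces in N, time in s.
With the tool pointing down it reaches from about 0.35 to 0.775 m from the base axis. Payload 7.3 kg.
Tool frame: the origin (TCP) lies on the centre line of the jaws, within the pads' length; the fingertips stand 17 mm ahead of it and the grasp point (between the pads) lies 2 mm behind it (robot.tip_extent is the distance from the TCP to the fingertips, in m); z points along the fingers, y is the line along which they close (so a half turn about z gives the same grasp; the last joint's range is limited). The gripper opens to 92 mm and grips with 3 to 60 N. Pads are 19 mm wide; open, the fingers measure 130 mm over their backs; the gripper's body (75 mm by 190 mm) begins 47 mm behind the grasp point.
Start: joints at [1.118, 0.342, 1.524, -0, 1.275, -0.146], TCP at [0.159, 0.501, 0.244] pointing down, gripper open.
Joint ranges: [-2.53, 2.53], [-0.77, 2.02], [0.04, 2.7], [-1, 4.14], [0.28, 2.66], [-3.11, 3.11]. Speed limits (rad/s): [2.57, 2.57, 3.14, 3.14, 3.14, 3.14].

## Interface

Orientations are given as [roll, pitch, yaw] about the fixed x, y, z axes, in that order (R = Rz(yaw) Ry(pitch) Rx(roll)).
In Python, from cell import robot gives the robot as it stands.
- The arm moves only by the tool step_arm, never from a script. Its argument "motion" is a list of rows, each a list of 2 entries, a list of its own where there are three numbers: the shift along the tool's x, y, z in units of 60 mm (1.0 is 60 mm), then the turn about the tool's z in rad. In form: [[[x, y, z], spin], ...]. A call has 1 to 10 rows; each row is the pose to reach, as a shift and turn from the pose commanded when the call began, along the tool's axes at that moment; what a row does not reach only later rows make up. A row lasts 1/8 s, in which the tool goes at most 62.5 mm and 10.7 degrees, less where a joint would pass 70% of its speed; a pose out of reach is approached as far as the arm can. A call with a gripper value outside its range is refused whole. "hand" is the closure in counts, from 0 (fully open) to 255 (shut), set as the call begins (left out, the last holds). The fingers move at their own pace and stop on an object; "squeeze" is the grip in N (left out, the last holds). Time passes only in rows, so rows that repeat a pose let the fingers close. It gives the time, the measured TCP pose, the force, the opening and the grip force at its end, in the units of the state.
- robot.observe(): the state, without advancing time (a new reading comes with each control period).
- robot.read_camera(name): name is "scene" or "side" or "wrist"; returns a dict with "pixels" (400x640x3 uint8, red, green, blue), "intrinsics" (3x3 intrinsics, pixels), "k1" (the pictures are not rectified: a ray, as slopes to the right and down, at radius r is drawn at 1 + k1 r^2 times it, then the intrinsics apply), "xyz" and "rotation" of the camera in the world; the wrist camera has in their place "T_tool_cam" (4x4, takes a point from camera to tool coordinates, whose origin is the TCP and whose axes are the flange's). Camera axes: x right, y up, looking along -z (the intrinsics and any distortion apply to the point x, -y, -z); pixel columns grow to the right and rows downward; lengths in m; the calibration is good to about 2 mm. A picture is of the moment at which its call begins: read the wrist's pose just before it. There is no depth.
- robot.hand_in(): hands the job in; it is judged then, once.
The state is a dict: "time": time; "qpos": joint angles; "qvel": joint speeds; "joint_efforts": joint torques, N m; "tool_pos": TCP position; "tool_rot": TCP orientation; "contact_force": force on the tool from outside, world axes, zero at the start; "torque": the same for the moment, N m; "opening": finger opening in m; "grip_force": force on a finger pad.
Only numpy, scipy, OpenCV 4.12 (cv2) and the standard library are available. Lean on these libraries where they do the work, as an engineer would, in place of code of your own. Each camera call takes 0.05 s, during which the arm holds its last target. There are 200 camera calls.

## Working session

There is one attempt and no reset: what is moved stays moved. The work goes in short steps, Python scripts to look and compute and a tool call to move; the robot and the scene stay as the last step left them, time stands still between calls to the robot, and variables do not carry over. Pictures are saved under pics/ and viewed, at most 10 in all, crops included, and the job is handed in when it is done.

Besides the shell and the picture viewer there is one more tool, called after ">>>" as name([rows], argument=value, ...), one row to a line, values as JSON. step_arm: Moves the arm, as the interface text tells. Its arguments: {"type":"object","properties":{"motion":{"type":"array"},"hand":{"type":"number"},"squeeze":{"type":"number"}},"required":["motion"]}

```bash
ls; mkdir -p pics
python3 - <<'E'
from cell import robot
import cv2,pickle
s=robot.observe();print(s)
d={}
for n in("scene","side","wrist"):
    c=robot.read_camera(n);d[n]=c
    cv2.imwrite(f"pics/{n}0.png",c["pixels"][:,:,::-1])
    print(n,{k:v for k,v in c.items() if k!="pixels"})
pickle.dump(d,open("c0.pkl","wb"))
E
```

```text
pics
{'time': 0.0, 'qpos': array([ 1.11801812e+00,  3.42739797e-01,  1.52503668e+00,  1.32193790e-05,
        1.27539540e+00, -1.46016959e-01]), 'qvel': array([-1.24672807e-03, -5.90715815e-04, -8.69210691e-05,  4.26880801e-04,
       -1.34508197e-04,  2.18567047e-04]), 'joint_efforts': array([ 1.43465910e-03, -4.31253576e+01, -2.44216543e+01,  7.19026546e-02,
        5.62112918e-02, -1.76619919e-04]), 'tool_pos': array([0.15834743, 0.50014321, 0.24302922]), 'tool_rot': array([-3.14003208e+00, -2.42280493e-04,  2.83482736e+00]), 'contact_force': array([-0.46798765, -0.28210746, -0.36886307]), 'torque': array([-0.03390193,  0.00798873,  0.00629935]), 'grip_force': 0.0, 'opening': 0.0914162274178274}
scene {'intrinsics': array([[376.51332846,   0.        , 319.85842258],
       [  0.        , 376.51332846, 197.2312931 ],
       [  0.        ,   0.        ,   1.        ]]), 'k1': -0.06546022490359377, 'xyz': array([-0.12076333, -0.35817528,  0.7717433 ]), 'rotation': array([ 0.81018643,  0.0206994 , -1.10865235])}
side {'intrinsics': array([[401.13000651,   0.        , 318.42735933],
       [  0.        , 401.13000651, 204.10086707],
       [  0.        ,   0.        ,   1.        ]]), 'k1': -0.09538199595119606, 'xyz': array([ 0.31992726, -0.81313897,  0.61372795]), 'rotation': array([ 1.00518496, -0.00177894, -0.24184604])}
wrist {'intrinsics': array([[338.13023281,   0.        , 319.97904433],
       [  0.        , 338.13023281, 201.16849859],
       [  0.        ,   0.        ,   1.        ]]), 'k1': -0.0018200348583460816, 'T_tool_cam': array([[ 1.72672083e-04,  9.68555947e-01,  2.48795795e-01,
         6.64268640e-02],
       [ 9.99999835e-01, -3.07121152e-05, -5.74469726e-04,
         4.77200725e-04],
       [-5.48765025e-04,  2.48795853e-01, -9.68555792e-01,
        -1.41228955e-01],
       [ 0.00000000e+00,  0.00000000e+00,  0.00000000e+00,
         1.00000000e+00]])}
```

View pics/scene0.png

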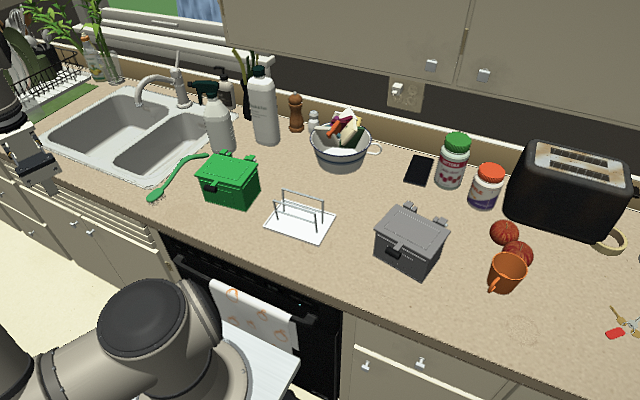

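View pics/side0.png

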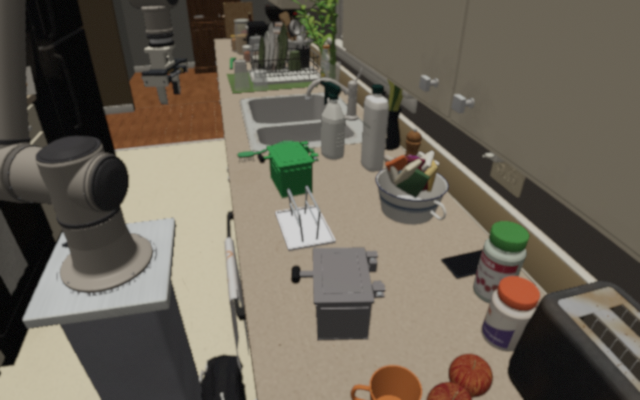

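Scene: green caddy at about (228,180), white stand at (300,220), grey caddy at (410,240). In the side view the green grip bar is just visible at (263,154). Next: coarse positions by rays.

```bash
cat > h.py <<'E'
import numpy as np,cv2,pickle
from scipy.spatial.transform import Rotation as Rot
def cam_pose(c,s=None):
    if "xyz" in c: return Rot.from_euler("xyz",c["rotation"]).as_matrix(),np.array(c["xyz"])
    T=c["T_tool_cam"];R=Rot.from_euler("xyz",s["tool_rot"]).as_matrix()
    return R@T[:3,:3],R@T[:3,3]+s["tool_pos"]
def rays(c,px,s=None):
    R,p=cam_pose(c,s)
    u=cv2.undistortPoints(np.array(px,float).reshape(-1,1,2),c["intrinsics"],np.array([c["k1"],0,0,0,0.])).reshape(-1,2)
    d=np.c_[u[:,0],-u[:,1],-np.ones(len(u))]@R.T
    return p,d
def on_plane(c,px,z,s=None):
    p,d=rays(c,px,s); return p+d*((z-p[2])/d[:,2])[:,None]
def proj(c,P,s=None):
    R,p=cam_pose(c,s);q=(np.array(P,float).reshape(-1,3)-p)@R
    u=q[:,:2]*[1,-1]/-q[:,2:3]; r=(u**2).sum(1,keepdims=True)
    return u*(1+c["k1"]*r)@c["intrinsics"][:2,:2].T+c["intrinsics"][:2,2]
def green(im):
    h=cv2.cvtColor(im,cv2.COLOR_RGB2HSV);return cv2.inRange(h,(50,150,40),(75,255,255))
def big(m,n=1):
    cs=cv2.findContours(m,cv2.RETR_EXTERNAL,cv2.CHAIN_APPROX_NONE)[0]
    return sorted(cs,key=cv2.contourArea)[::-1][:n]
E
python3 - <<'E'
from h import *
d=pickle.load(open("c0.pkl","rb"))
c=d["scene"]
print("lid mid",on_plane(c,[(231,166),(195,178),(233,207),(258,182)],.1))
print("tray corners",on_plane(c,[(263,227),(285,206),(336,215),(314,244)],.01).round(3))
print("grey",on_plane(c,[(375,237),(402,208),(450,230),(432,252)],.1).round(3))
E
```

```text
lid mid [[0.5126433  0.25795512 0.1       ]
 [0.42620999 0.31863782 0.1       ]
 [0.37841834 0.15311487 0.1       ]
 [0.48703615 0.14833559 0.1       ]]
tray corners [[ 0.417  0.101  0.01 ]
 [ 0.513  0.087  0.01 ]
 [ 0.544 -0.06   0.01 ]
 [ 0.424 -0.052  0.01 ]]
grey [[ 0.44  -0.207  0.1  ]
 [ 0.558 -0.235  0.1  ]
 [ 0.536 -0.36   0.1  ]
 [ 0.453 -0.338  0.1  ]]
```

View pics/wrist0.png

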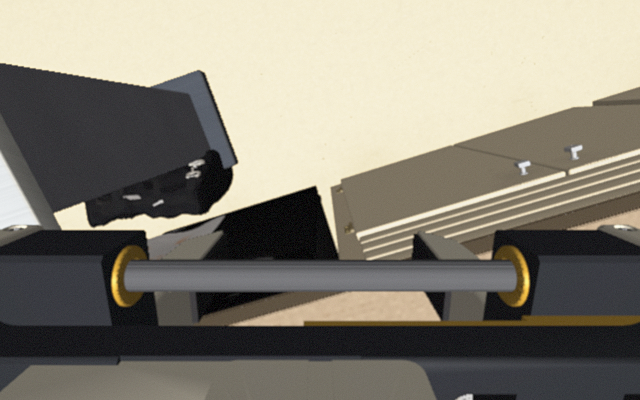

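The wrist view only shows floor and cupboards, with the gripper covering everything below row 230. So the camera must end up over the lid, with the lid in the upper half of the picture. First I'll locate the obstacles and refine the caddy's outline.

Run:
```python
from h import *
d=pickle.load(open("c0.pkl","rb"))
c=d["scene"]
print("bottles base",on_plane(c,[(208,148),(222,152),(234,147),(263,145),(278,138),(312,160),(342,172)],0).round(3))
a=c["pixels"][140:260,180:460]
cv2.imwrite("pics/crop1.png",cv2.resize(a[:,:,::-1],(800,343),interpolation=cv2.INTER_CUBIC))
s=dict(tool_pos=np.array([.158,.5,.243]),tool_rot=np.array([3.1416,0,2.835]))
R=Rot.from_euler("xyz",s["tool_rot"]).as_matrix()
print(R.round(3)); print("to .48,.22,.29:",(R.T@(np.array([.47,.225,.30])-s["tool_pos"])/.06).round(2))
```

```text
bottles base [[ 0.655  0.485  0.   ]
 [ 0.657  0.425  0.   ]
 [ 0.698  0.404  0.   ]
 [ 0.751  0.317  0.   ]
 [ 0.81   0.291  0.   ]
 [ 0.748  0.121  0.   ]
 [ 0.733  0.006 -0.   ]]
[[-0.953  0.302 -0.   ]
 [ 0.302  0.953 -0.   ]
 [-0.    -0.    -1.   ]]
to .48,.22,.29: [-6.34 -2.8  -0.95]
```

View pics/crop1.png

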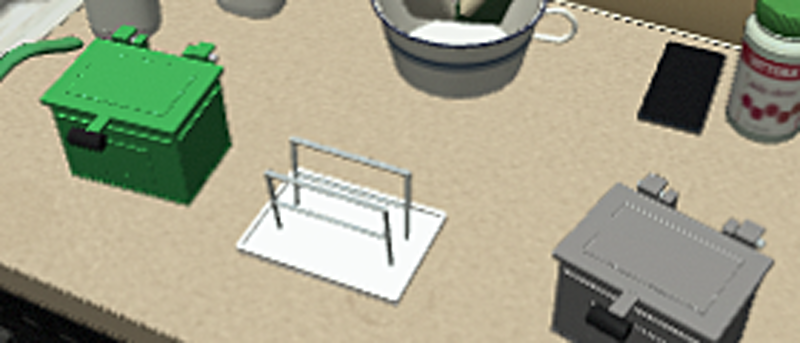

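The crop shows the green lid's corners near full-image (195,175), (242,188), (258,164) and (214,153). Its black grip bar is at (210,188), and the hoops run along the stand's long side. Now to move over the lid.

>>> step_arm([
  [[-0.7, -0.3, -0.1], 0],
  [[-1.5, -0.65, -0.25], 0],
  [[-2.3, -1.0, -0.4], 0],
  [[-3.1, -1.35, -0.5], 0],
  [[-3.9, -1.7, -0.6], 0],
  [[-4.7, -2.05, -0.7], 0],
  [[-5.5, -2.4, -0.85], 0],
  [[-6.3, -2.8, -1.0], 0],
  [[-6.3, -2.8, -1.0], 0],
])

```text
time: 1.27
tool_pos: [0.4705, 0.2237, 0.3037]
tool_rot: [-3.141, 0.001, 2.83]
contact_force: [-0.8, 0.5, -0.1]
opening: 0.0919
grip_force: 0.0
```

Run:
```python
from h import *
from cell import robot
s=robot.observe();c=robot.read_camera("wrist");pickle.dump((s,c),open("w1.pkl","wb"))
cv2.imwrite("pics/w1.png",c["pixels"][:,:,::-1])
print(s["time"],s["tool_pos"],s["tool_rot"],s["qpos"])
```

```text
1.275 [0.47045681 0.22372382 0.30367841] [-3.14147743e+00  9.64252912e-04  2.82995670e+00] [ 2.97083133e-01  2.94039954e-01  1.42651337e+00 -6.53283485e-04
  1.42031419e+00 -9.61979484e-01]
```

View pics/w1.png

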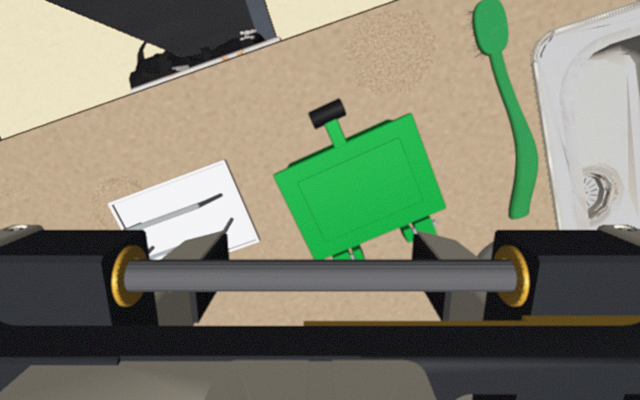

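The wrist picture shows the grip bar at (327,113) and the lid's corners at (275,175), (412,114), (444,207) and (316,258). It also shows the tray's corners at (108,205), (224,160) and (259,239).

Run:
```python
from h import *
s,c=pickle.load(open("w1.pkl","rb"));im=c["pixels"]
def rect(m,z,off=(0,0)):
    k=big(m)[0].reshape(-1,2)+np.array(off)
    P=on_plane(c,k,z,s)[:,:2]
    r=cv2.minAreaRect((P*1000).astype(np.float32)); print(np.round(r[0],1),np.round(r[1],1),round(r[2],2),"img",k.min(0),k.max(0)); return cv2.boxPoints(r)
roi=im[90:140,295:355]; rect((roi.max(2)<60).astype(np.uint8)*255,.104,(295,90))
m=green(im);m[235:]=0;m[:,470:]=0
m2=m.copy(); m2=cv2.morphologyEx(m2,cv2.MORPH_OPEN,np.ones((35,35)))
print(rect(m2,.108).round(0))
print("lidcorners",on_plane(c,[(275,175),(412,114),(444,207),(316,258)],.108,s).round(4))
h=cv2.inRange(im,(215,215,215),(255,255,255));h[:,265:]=0;h[245:]=0;h[:140]=0
rect(h,.01)
k=cv2.approxPolyDP(big(h)[0],4,True).reshape(-1,2);print(k.tolist(),on_plane(c,k,.01,s).round(4)[:,:2].tolist())
cv2.imwrite("pics/w1c.png",np.hstack([cv2.resize(im[140:260,90:270,::-1],None,fx=3,fy=3,interpolation=cv2.INTER_CUBIC),cv2.resize(im[90:210,265:345,::-1],None,fx=3,fy=3,interpolation=cv2.INTER_CUBIC)]))
```

```text
[408.8 251.3] [15.9 32.3] 6.42 img [309  99] [344 127]
[488.2 260.3] [149.9 110.3] 88.67 img [288 124] [433 234]
[[431. 187.]
 [542. 184.]
 [545. 334.]
 [435. 337.]]
lidcorners [[0.4501 0.1833 0.108 ]
 [0.4345 0.3293 0.108 ]
 [0.5352 0.3383 0.108 ]
 [0.5488 0.1947 0.108 ]]
[485.9  26.6] [119.1 169.1] 2.04 img [108 161] [258 244]
[[258, 241], [223, 161], [108, 204], [122, 228], [112, 203], [128, 226], [221, 192], [222, 197], [144, 228], [148, 244], [178, 244], [220, 230], [231, 216], [229, 244]] [[0.5417, 0.1123], [0.4249, 0.1078], [0.4312, -0.0594], [0.4675, -0.0567], [0.4316, -0.0537], [0.4674, -0.0477], [0.4622, 0.09], [0.4689, 0.0887], [0.4767, -0.0283], [0.4995, -0.033], [0.5121, 0.0062], [0.5109, 0.0688], [0.497, 0.0903], [0.5336, 0.0729]]
```

View pics/w1c.png

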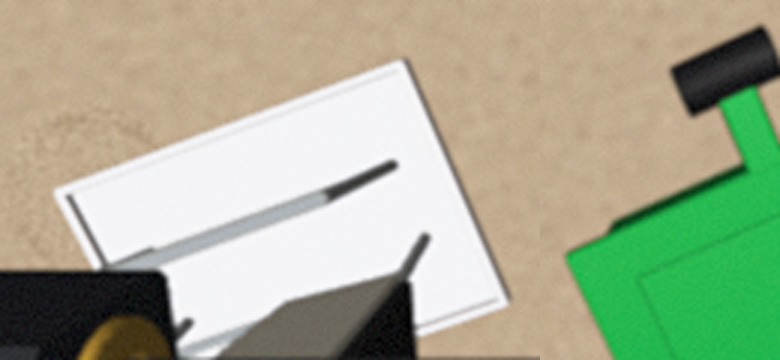

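>>> step_arm([
  [[0.4, 0.05, 0.5], -0.14],
  [[0.8, 0.1, 1.1], -0.28],
  [[1.12, 0.13, 1.7], -0.418],
  [[1.12, 0.13, 2.07], -0.418],
  [[1.12, 0.13, 2.07], -0.418],
])

```text
time: 1.95
tool_pos: [0.4043, 0.2544, 0.1782]
tool_rot: [-3.141, -0.004, -3.029]
contact_force: [0.5, 0.3, -0.1]
opening: 0.0921
grip_force: 0.0
```

Run:
```python
from h import *
from cell import robot
d=pickle.load(open("c0.pkl","rb"))
print("bar scene/side",proj(d["scene"],[.4095,.252,.104]),proj(d["side"],[.4095,.252,.104]))
a=d["scene"]["pixels"][175:202,195:226];
for n,(x0,y0,x1,y1) in dict(scene=(200,178,222,198),side=(254,145,274,163)).items():
    r=d[n]["pixels"][y0:y1,x0:x1]; m=r.max(2)<50; yy,xx=np.nonzero(m); print(n,xx.mean()+x0,yy.mean()+y0,len(xx),xx.min()+x0,xx.max()+x0,yy.min()+y0,yy.max()+y0)
s=robot.observe();print(s["tool_pos"],s["tool_rot"],s["contact_force"])
R=Rot.from_euler("xyz",s["tool_rot"]).as_matrix()
print((R.T@(np.array([.4093,.252,.102])-s["tool_pos"])/.06).round(3))
```

```text
bar scene/side [[209.71441442 187.37280264]] [[260.37842017 157.52203304]]
scene 210.30769230769232 188.13186813186815 91 202 218 181 192
side 260.8636363636364 158.0909090909091 22 259 263 155 161
[0.40431295 0.25444608 0.17821546] [-3.14074666 -0.00391304 -3.0285765 ] [ 0.53717091  0.31774172 -0.14599164]
[-0.083 -0.049  1.27 ]
```

>>> step_arm([
  [[0, 0, 0.3], 0],
  [[0, 0, 0.6], 0],
  [[0, 0, 0.6], 0],
  [[0, 0, 0.6], 0],
])

```text
time: 2.45
tool_pos: [0.4069, 0.2544, 0.1447]
tool_rot: [3.141, 0.002, -3.03]
contact_force: [0.7, 0.7, 0.1]
opening: 0.0922
grip_force: 0.0
```

```bash
cat > go.py <<'E'
import sys
from h import *
from cell import robot
s=robot.observe();R=Rot.from_euler("xyz",s["tool_rot"]).as_matrix()
print("t",s["time"],s["tool_pos"].round(4),s["tool_rot"].round(4),"F",s["contact_force"].round(1),"op",round(s["opening"],4),s["grip_force"])
t=np.array([float(v) for v in sys.argv[1:4]]);print((R.T@(t-s["tool_pos"])/.06).round(3))
E
python3 go.py .4093 .252 .102
```

```text
t 2.45 [0.4069 0.2544 0.1447] [ 3.1410e+00  1.7000e-03 -3.0301e+00] F [0.7 0.7 0.1] op 0.0922 0.0
[-0.034 -0.045  0.712]
```

>>> step_arm([
  [[-0.035, -0.04, 0.35], 0],
  [[-0.035, -0.04, 0.71], 0],
  [[-0.035, -0.04, 0.71], 0],
  [[-0.035, -0.04, 0.71], 0],
], hand=60, squeeze=15)

```text
time: 2.95
tool_pos: [0.4095, 0.2522, 0.1021]
tool_rot: [3.141, 0.002, -3.03]
contact_force: [-0.1, 0.2, 0.5]
opening: 0.0704
grip_force: 0.0
```

>>> step_arm([
  [[0, 0, 0], 0],
  [[0, 0, 0], 0],
  [[0, 0, 0], 0],
  [[0, 0, 0], 0],
  [[0, 0, 0], 0],
  [[0, 0, 0], 0],
], hand=255, squeeze=15)

```text
time: 3.7
tool_pos: [0.4088, 0.2517, 0.101]
tool_rot: [3.142, 0.0, -3.03]
contact_force: [-1.4, -0.5, 2.1]
opening: 0.0335
grip_force: 15.0
```

```bash
python3 go.py .4093 .252 .102;  python3 - <<'E'
from h import *
from cell import robot
s=robot.observe();c=robot.read_camera("scene")
cv2.imwrite("pics/s2.png",c["pixels"][:,:,::-1])
a=np.arange(0,100,10)
O=np.array([.4093+.149*.9944,.252+.149*.106,.104])
print(O)
for t in range(0,95,10): print(t,round(.149*(1-np.cos(np.radians(t)))/.06,3),round(.149*np.sin(np.radians(t))/.06,3))
E
```

```text
t 3.7 [0.4088 0.2517 0.101 ] [ 3.1416e+00  1.0000e-04 -3.0304e+00] F [-1.4 -0.5  2.1] op 0.0335 15.00009074807167
[-0.008  0.003 -0.017]
[0.5574656 0.267794  0.104    ]
0 0.0 0.0
10 0.038 0.431
20 0.15 0.849
30 0.333 1.242
40 0.581 1.596
50 0.887 1.902
60 1.242 2.151
70 1.634 2.334
80 2.052 2.446
90 2.483 2.483
```

>>> step_arm([
  [[-0.01, 0, -0.216], 0],
  [[-0.038, 0, -0.431], 0],
  [[-0.085, 0, -0.643], 0],
  [[-0.15, 0, -0.849], 0],
  [[-0.233, 0, -1.05], 0],
  [[-0.333, 0, -1.242], 0],
  [[-0.449, 0, -1.424], 0],
  [[-0.581, 0, -1.596], 0],
  [[-0.727, 0, -1.756], 0],
  [[-0.727, 0, -1.756], 0],
])

```text
time: 5.0
tool_pos: [0.4532, 0.2568, 0.2069]
tool_rot: [3.141, 0.002, -3.031]
contact_force: [-0.6, -0.6, -2.4]
opening: 0.0338
grip_force: 15.0
```

```bash
python3 go.py .4523 .2564 .207
python3 - <<'E'
from h import *
from cell import robot
c=robot.read_camera("scene")
cv2.imwrite("pics/s3.png",cv2.resize(c["pixels"][100:260,140:340,::-1],None,fx=3,fy=3,interpolation=cv2.INTER_CUBIC))
E
```

```text
t 5.0 [0.4532 0.2568 0.2069] [ 3.1412e+00  1.6000e-03 -3.0307e+00] F [-0.6 -0.6 -2.4] op 0.0338 14.999891370534897
[ 0.015 -0.005 -0.001]
```

View pics/s3.png

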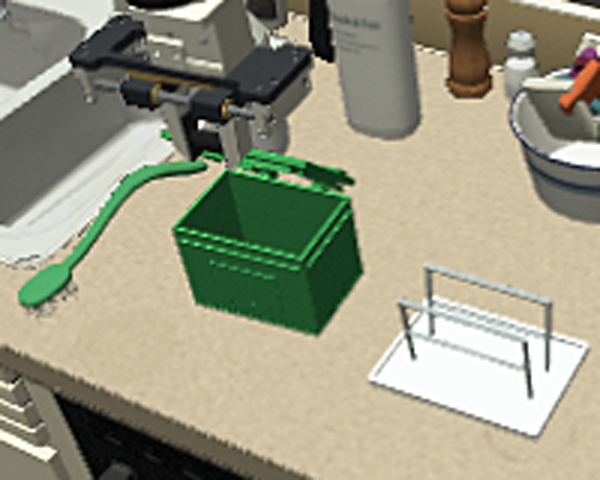

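The lid stands at about 45°, held between the fingers with its hooks still on the pins, and the force is small. I'll continue to upright.

>>> step_arm([
  [[-0.16, 0, -0.146], 0],
  [[-0.332, 0, -0.278], 0],
  [[-0.515, 0, -0.395], 0],
  [[-0.707, 0, -0.495], 0],
  [[-0.907, 0, -0.578], 0],
  [[-1.114, 0, -0.643], 0],
  [[-1.325, 0, -0.69], 0],
  [[-1.54, 0, -0.718], 0],
  [[-1.756, 0, -0.727], 0],
  [[-1.756, 0, -0.727], 0],
])

```text
time: 6.3
tool_pos: [0.5575, 0.2682, 0.2496]
tool_rot: [-3.142, -0.0, -3.031]
contact_force: [0.1, 0.4, -1.2]
opening: 0.0337
grip_force: 15.0
```

>>> step_arm([
  [[0, 0, 0], 0],
  [[0, 0, 0], 0],
])

```text
time: 6.55
tool_pos: [0.5566, 0.2683, 0.2501]
tool_rot: [3.141, 0.0, -3.03]
contact_force: [-0.2, -0.1, -1.2]
opening: 0.0339
grip_force: 15.0
```

```bash
python3 go.py .5575 .2677 .250
python3 - <<'E'
from h import *
from cell import robot
o=[]
for n,(x0,y0) in dict(scene=(160,60),side=(200,60)).items():
    c=robot.read_camera(n); o.append(cv2.resize(c["pixels"][y0:y0+180,x0:x0+130,::-1],None,fx=3,fy=3,interpolation=cv2.INTER_CUBIC))
cv2.imwrite("pics/s4.png",np.hstack(o))
E
```

```text
t 6.55 [0.5566 0.2683 0.2501] [ 3.1415e+00  2.0000e-04 -3.0302e+00] F [-0.2 -0.1 -1.2] op 0.0339 14.99986857175827
[-0.014 -0.012  0.002]
```

View pics/s4.png

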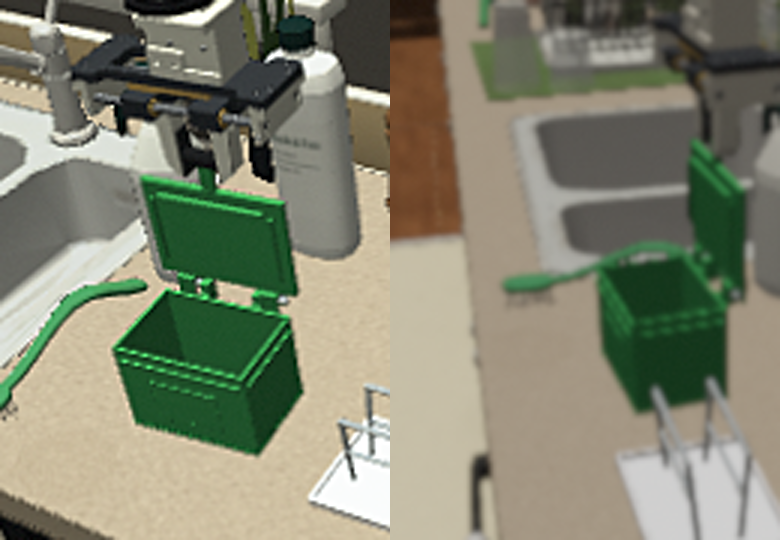

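Both views show the lid upright over the hinge, with its hooks on the pins, so I'll lift it straight up.

>>> step_arm([
  [[0, 0, -0.08], 0],
  [[0, 0, -0.18], 0],
  [[0, 0, -0.28], 0],
  [[0, 0, -0.4], 0],
  [[0, 0, -0.55], 0],
  [[0, 0, -0.7], 0],
  [[0, 0, -0.85], 0],
  [[0, 0, -1.0], 0],
  [[0, 0, -1.0], 0],
  [[0, 0, -1.0], 0],
])

```text
time: 7.9
tool_pos: [0.5567, 0.2683, 0.3096]
tool_rot: [-3.142, -0.001, -3.03]
contact_force: [0.2, -0.9, -2.1]
opening: 0.0337
grip_force: 15.0
```

```bash
python3 go.py .486 .0266 .310
python3 - <<'E'
from h import *
from cell import robot
o=[]
for n,(x0,y0) in dict(scene=(160,50),side=(200,50)).items():
    c=robot.read_camera(n); o.append(cv2.resize(c["pixels"][y0:y0+180,x0:x0+130,::-1],None,fx=3,fy=3,interpolation=cv2.INTER_CUBIC))
cv2.imwrite("pics/s5.png",np.hstack(o))
E
```

```text
t 7.9 [0.5567 0.2683 0.3096] [-3.1416e+00 -5.0000e-04 -3.0304e+00] F [ 0.2 -0.9 -2.1] op 0.0337 14.999724626541138
[ 1.619 -3.872 -0.006]
```

View pics/s5.png

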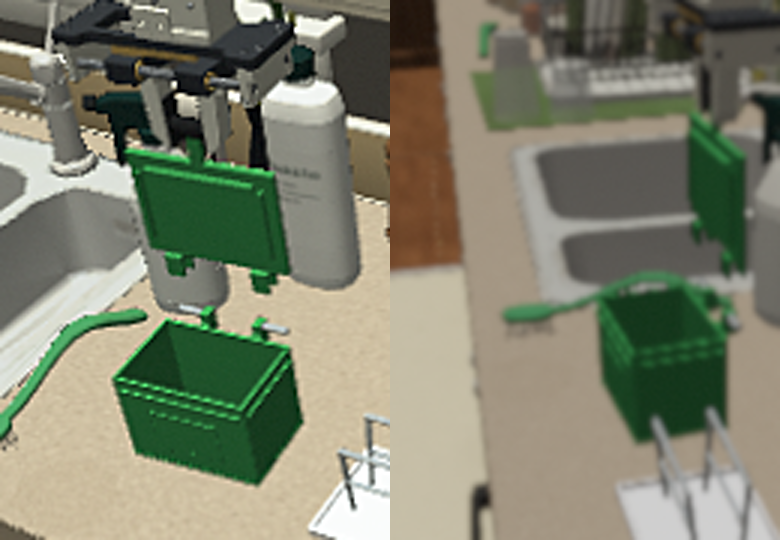

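The lid hangs free, with the hooks clear of the pins. Next I'll carry it over the stand.

>>> step_arm([
  [[0.07, -0.15, 0], 0],
  [[0.19, -0.46, 0], 0.01],
  [[0.37, -0.89, 0], 0.02],
  [[0.58, -1.39, 0], 0.03],
  [[0.81, -1.94, 0], 0.04],
  [[1.04, -2.48, 0], 0.05],
  [[1.25, -2.98, 0], 0.06],
  [[1.42, -3.41, 0], 0.07],
  [[1.55, -3.72, 0], 0.075],
  [[1.62, -3.87, 0], 0.075],
])

```text
time: 9.25
tool_pos: [0.4854, 0.0256, 0.31]
tool_rot: [-3.142, 0.0, -3.107]
contact_force: [0.5, 0.9, -1.1]
opening: 0.0335
grip_force: 15.0
```

>>> step_arm([
  [[0, 0, 0], 0],
  [[0, 0, 0], 0],
  [[0, 0, 0], 0],
  [[0, 0, 0.3], 0],
  [[0, 0, 0.6], 0],
  [[0, 0, 0.6], 0],
  [[0, 0, 0.6], 0],
])

```text
time: 10.12
tool_pos: [0.4864, 0.027, 0.2745]
tool_rot: [3.142, 0.001, -3.105]
contact_force: [0.4, -0.1, -1.2]
opening: 0.0341
grip_force: 15.0
```

```bash
python3 go.py .486 .0266 .161
python3 - <<'E'
from h import *
from cell import robot
o=[]
for n,(x0,y0) in dict(scene=(230,90),side=(240,110)).items():
    c=robot.read_camera(n); o.append(cv2.resize(c["pixels"][y0:y0+180,x0:x0+130,::-1],None,fx=3,fy=3,interpolation=cv2.INTER_CUBIC))
cv2.imwrite("pics/s6.png",np.hstack(o))
E
```

```text
t 10.125 [0.4864 0.027  0.2745] [ 3.1416e+00  1.0000e-03 -3.1049e+00] F [ 0.4 -0.1 -1.2] op 0.0341 14.99976933002472
[ 0.009 -0.006  1.892]
```

View pics/s6.png

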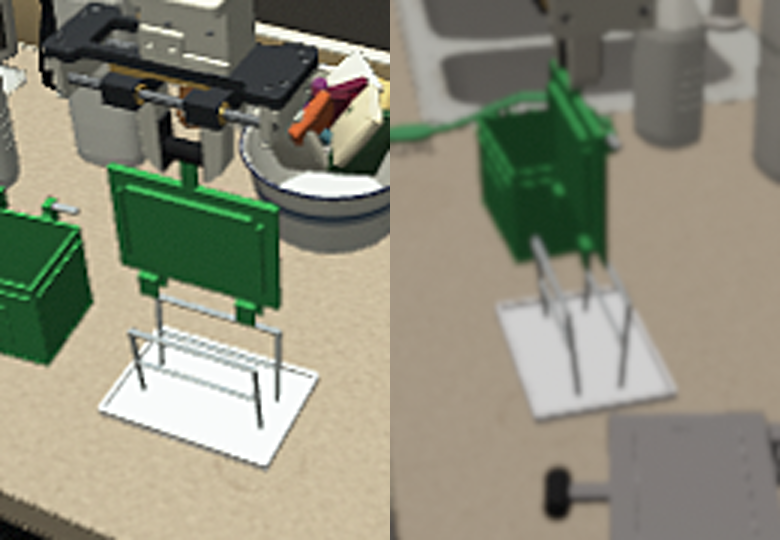

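The lid hangs just above the hoops. The hook bottoms show at scene (280,187) and (311.7,197), so I'll check that they are plumb over the slot.

Run:
```python
from h import *
d=pickle.load(open("c0.pkl","rb"))
y=np.array([-.037,1,0]);y/=np.linalg.norm(y);x=np.array([y[1],-y[0],0]);O=np.array([.4864,.027,.1155])
for dx in(-.01,0,.01):
  for sg in(1,-1):
    P=O+sg*.046*y+dx*x; print(dx,sg,proj(d["scene"],P).round(1),proj(d["side"],P).round(1))
# stereo of visible -y hook: scene (311.7,197), side (305,191.7)
a,u=rays(d["scene"],[(311.7,197)]);b,v=rays(d["side"],[(305,191.7)])
t=np.linalg.lstsq(np.c_[u[0],-v[0]],b-a,rcond=None)[0];print(a+u[0]*t[0],b+v[0]*t[1])
```

```text
-0.01 1 [[279.  188.5]] [[293.9 180.5]]
-0.01 -1 [[310.9 198.1]] [[302.6 198.7]]
0 1 [[280.8 186.1]] [[297.7 180. ]]
0 -1 [[312.6 195.6]] [[306.7 198.1]]
0.01 1 [[282.6 183.8]] [[301.5 179.5]]
0.01 -1 [[314.2 193.1]] [[310.8 197.5]]
[ 0.47541846 -0.02339201  0.12323718] [ 0.48425553 -0.01891217  0.1336739 ]
```

The hooks are plumb within about 4 mm, which the slot will accept, so I'll lower in stages.

>>> step_arm([
  [[0, 0, 0.15], 0],
  [[0, 0, 0.3], 0],
  [[0, 0, 0.45], 0],
  [[0, 0, 0.6], 0],
  [[0, 0, 0.75], 0],
  [[0, 0, 0.9], 0],
  [[0, 0, 1.05], 0],
  [[0, 0, 1.2], 0],
  [[0, 0, 1.2], 0],
])

```text
time: 11.35
tool_pos: [0.4856, 0.0268, 0.2011]
tool_rot: [3.141, -0.001, -3.105]
contact_force: [-1.1, -0.5, -0.9]
opening: 0.0338
grip_force: 15.0
```

>>> step_arm([
  [[0, 0, 0.1], 0],
  [[0, 0, 0.2], 0],
  [[0, 0, 0.3], 0],
  [[0, 0, 0.4], 0],
  [[0, 0, 0.5], 0],
  [[0, 0, 0.58], 0],
  [[0, 0, 0.64], 0],
  [[0, 0, 0.64], 0],
  [[0, 0, 0.64], 0],
])

```text
time: 12.48
tool_pos: [0.4862, 0.0268, 0.1636]
tool_rot: [3.142, 0.0, -3.105]
contact_force: [-0.6, -0.2, -1.6]
opening: 0.0338
grip_force: 15.0
```

```bash
python3 go.py .486 .0266 .161
python3 - <<'E'
from h import *
from cell import robot
o=[]
for n,(x0,y0) in dict(scene=(230,90),side=(240,110)).items():
    c=robot.read_camera(n); o.append(cv2.resize(c["pixels"][y0:y0+180,x0:x0+130,::-1],None,fx=3,fy=3,interpolation=cv2.INTER_CUBIC))
cv2.imwrite("pics/s7.png",np.hstack(o))
E
```

```text
t 12.475 [0.4862 0.0268 0.1636] [ 3.1415e+00  4.0000e-04 -3.1054e+00] F [-0.6 -0.2 -1.6] op 0.0338 14.99984085559845
[ 0.003 -0.003  0.044]
```

>>> step_arm([
  [[0, 0, 0.02], 0],
  [[0, 0, 0.04], 0],
  [[0, 0, 0.06], 0],
  [[0, 0, 0.06], 0],
  [[0, 0, 0.06], 0],
])

```text
time: 13.2
tool_pos: [0.4872, 0.0268, 0.1614]
tool_rot: [-3.141, 0.004, -3.105]
contact_force: [0.2, 0.8, 8.1]
opening: 0.0339
grip_force: 15.0
```

>>> step_arm([
  [[0, 0, 0.02], 0],
  [[0, 0, 0.03], 0],
  [[0, 0, 0.03], 0],
])

```text
time: 13.58
tool_pos: [0.4884, 0.0268, 0.1612]
tool_rot: [-3.141, 0.008, -3.105]
contact_force: [-1.1, 1.9, 18.4]
opening: 0.0339
grip_force: 15.0
```

The lid is on the tray. I'll ease the press, then open.

>>> step_arm([
  [[0, 0, -0.02], 0],
  [[0, 0, -0.04], 0],
  [[0, 0, -0.04], 0],
])

```text
time: 13.95
tool_pos: [0.4867, 0.0267, 0.1612]
tool_rot: [-3.141, 0.002, -3.105]
contact_force: [1.3, 0.3, 6.9]
opening: 0.0338
grip_force: 15.0
```

>>> step_arm([
  [[0, 0, 0], 0],
  [[0, 0, 0], 0],
  [[0, 0, 0], 0],
  [[0, 0, 0], 0],
  [[0, 0, 0], 0],
  [[0, 0, 0], 0],
], hand=60)

```text
time: 14.7
tool_pos: [0.486, 0.0268, 0.1605]
tool_rot: [3.142, -0.0, -3.105]
contact_force: [-0.5, 0.3, -0.2]
opening: 0.0702
grip_force: 0.0
```

```bash
python3 go.py .486 .0266 .161
```

```text
t 14.7 [0.486  0.0268 0.1605] [ 3.1415 -0.     -3.1054] F [-0.5  0.3 -0.2] op 0.0702 0.0
[ 0.    -0.003 -0.009]
```

>>> step_arm([
  [[0, 0, -0.2], 0],
  [[0, 0, -0.5], 0],
  [[0, 0, -0.9], 0],
  [[0, 0, -1.4], 0],
  [[0, 0, -1.9], 0],
  [[0, 0, -2.3], 0],
  [[0, 0, -2.5], 0],
  [[0, 0, -2.5], 0],
  [[0, 0, -2.5], 0],
])

```text
time: 15.82
tool_pos: [0.4856, 0.0268, 0.3096]
tool_rot: [3.141, -0.002, -3.105]
contact_force: [-0.3, -1.0, 0.5]
opening: 0.0703
grip_force: 0.0
```

```bash
python3 go.py .486 .0266 .161
python3 - <<'E'
from h import *
from cell import robot
for k in range(2):
  for n in("scene","side"):
    c=robot.read_camera(n);im=c["pixels"]
    p=proj(c,[.486,.0266,.163])[0];q=proj(c,[[.486,.0266,.06]])[0]
    x0,y0=int(p[0])-16,int(p[1])-14
    r=im[y0:y0+28,x0:x0+32];yy,xx=np.nonzero(r.max(2)<55)
    g=green(im);x1,y1=int(q[0])-45,int(q[1])-45; gy,gx=np.nonzero(g[y1:y1+80,x1:x1+90])
    print(n,"bar exp",p.round(1),"seen",(xx.mean()+x0).round(1),(yy.mean()+y0).round(1),len(xx),"green",len(gx),gx.min()+x1,gx.max()+x1,gy.min()+y1,gy.max()+y1)
y=np.array([-.037,1,0]);x=np.array([1,.037,0]);O=np.array([.486,.0266,0])
d=pickle.load(open("c0.pkl","rb"))
for n in("scene","side"): print(n,"lid corners exp",proj(d[n],[O+s*.075*y+[0,0,z] for s in(1,-1) for z in(.02,.126)]).round(0).tolist())
E
```

```text
t 15.825 [0.4856 0.0268 0.3096] [ 3.1413e+00 -1.7000e-03 -3.1054e+00] F [-0.3 -1.   0.5] op 0.0703 0.0
[-0.011 -0.004  2.476]
scene bar exp [295.3 176.9] seen 295.5 178.0 90 green 1441 252 322 165 227
side bar exp [301.5 171.7] seen 299.4 172.4 170 green 1204 272 310 162 231
scene bar exp [295.3 176.9] seen 295.5 178.0 90 green 1448 252 322 165 227
side bar exp [301.5 171.7] seen 298.5 171.9 184 green 1200 272 310 162 231
scene lid corners exp [[275.0, 209.0], [271.0, 180.0], [324.0, 224.0], [323.0, 196.0]]
side lid corners exp [[296.0, 206.0], [295.0, 171.0], [310.0, 238.0], [310.0, 201.0]]
```

>>> step_arm([
  [[0, 0, -0.3], 0],
  [[0, 0, -0.6], 0],
  [[0, 0, -0.6], 0],
  [[0, 0, -0.6], 0],
  [[0, 0, -0.6], 0],
  [[0, 0, -0.6], 0],
  [[0, 0, -0.6], 0],
  [[0, 0, -0.6], 0],
])

```text
time: 17.02
tool_pos: [0.486, 0.0267, 0.3464]
tool_rot: [3.141, -0.0, -3.105]
contact_force: [-1.0, 0.0, -0.8]
opening: 0.0704
grip_force: 0.0
```

Run:
```python
from h import *
from cell import robot
d=pickle.load(open("c0.pkl","rb"))
for n,z in(("scene",1),("side",1),("scene",1),("side",1)):
    c=robot.read_camera(n);im=c["pixels"]
    p=proj(c,[.486,.0266,.163])[0];x0,y0=int(p[0])-16,int(p[1])-14
    r=im[y0:y0+28,x0:x0+32];yy,xx=np.nonzero(r.max(2)<55)
    print(n,"seen",(xx.mean()+x0).round(1),(yy.mean()+y0).round(1),len(xx))
    if n=="scene": print("grey diff",np.abs(im[200:285,370:455].astype(int)-d[n]["pixels"][200:285,370:455]).mean())
```

```text
scene seen 295.4 178.1 91
grey diff 1.0601153402537487
side seen 297.9 172.5 201
scene seen 295.5 178.0 90
grey diff 1.0517185697808535
side seen 297.7 172.3 207
```

The bar stays put at its expected standing height, and the grey caddy hasn't moved. Time to hand in.

```bash
python3 -c "
from cell import robot
print(robot.hand_in())"
```

```text
the job is handed in; nothing more can be done
None
```

The green lid is off its caddy and standing hinge edge down between the stand's hoops, the grey lid is still closed, and I handed the job in at about 17 s; hand-in returned no verdict.

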